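File the inspected cassette into the tight rack row

ROBOT

A 6-joint arm with a two-finger parallel gripper is mounted at the origin on the work surface. World frame = base frame: x ahead of the robot, y to its left, z up, the work surface at z = 0. Lengths are in mm, angles in rad, forces in N, time in s.
With the tool pointing down it reaches from about 350 to 875 mm from the base axis. Payload 4.2 kg.
Tool frame: the origin (TCP) lies on the mounting face of the last link; the fingertips stand 173 mm ahead of it and the grasp point (between the pads) lies grip_point_offset ahead of it (grip_point_offset is the distance from the TCP to the grasp point, in mm); z points along the fingers, y is the line along which they close (so a half turn about z gives the same grasp; the last joint's range is limited). The gripper opens to 85 mm and grips with 20 to 120 N. Pads are 22 mm wide; open, the fingers measure 114 mm over their backs; the gripper's body (76 mm by 85 mm) begins 54 mm behind the grasp point. The pads swing forward as they close: fully open they stand 13 mm farther back than shut.
Start: joints at [1.516, 0.385, 0.008, 0, -1.194, -0.259], TCP at [192.89, 594.469, 404.712] pointing down, gripper open.
Joint ranges: [-3.14, 3.14], [-1.21, 2.06], [-1.07, 1.41], [-3.16, 2.05], [-2.99, -0.16], [-3.1, 3.1]. Speed limits (rad/s): [2.79, 2.79, 3.14, 3.14, 3.14, 3.14].

INTERFACE

Orientations are given as a unit quaternion [x, y, z, w].
In Python, from bench import read_state, get_image, job_done, recognise, place_of, grip_point_offset gives the robot as it stands. The module is installed in compiled form; this text tells all that it offers.
- The arm moves only by the tool carry_out, never from a script. Its arguments are lists of equal length, an entry for each row: "slide": the shift along the tool's x, y, z in m, a list of three; "roll": the turn about the tool's z in degrees; "claw": the finger opening in m, from 0 to 0.0854. A call has 1 to 8 rows; each row is the pose to reach, as a shift and turn from the pose commanded when the call began, along the tool's axes at that moment; what a row does not reach only later rows make up. A row lasts 1/8 s, in which the tool goes at most 62.5 mm and 10.7 degrees, less where a joint would pass 70% of its speed; a pose out of reach is approached as far as the arm can. A call with a gripper value outside its range is refused whole. The fingers move at their own pace and stop on an object; the grip force is fixed at half the most. Time passes only in rows, so rows that repeat a pose let the fingers close. It gives the time, the measured TCP pose, the force, the opening and the grip force at its end, in the units of the state.
- read_state(): the state, without advancing time (a new reading comes with each control period).
- get_image(name): name is "scene" or "top" or "wrist"; returns a dict with "img" (400x640x3 uint8, red, green, blue), "z_map" (400x640 float32, mm along the optical axis (not along the pixel's ray), 0 where there is no reading), "mtx" (3x3 intrinsics, pixels), "world_from_camera" (4x4, takes a point from camera to world coordinates); the wrist camera has in their place "T_tool_cam" (4x4, takes a point from camera to tool coordinates, whose origin is the TCP and whose axes are the flange's). Camera axes: x right, y up, looking along -z (the intrinsics and any distortion apply to the point x, -y, -z); pixel columns grow to the right and rows downward; lengths in mm; the calibration is good to about 2 mm. A picture is of the moment at which its call begins: read the wrist's pose just before it.
- job_done(): hands the job in; it is judged then, once.
Trained networks look in a picture, given as the dict that the camera call returned (one of the last four; its "shot" number tells which), for a name from the list of things; names that differ only in an ending like _2 or _b are one class to them, and where a whole thing is asked for, a point or a joint stands for the part that bears it (a point fixed in the world has none). Each returns a list of dicts, best first, with "conf" (0 to 1); they miss things now and then, are a little off and sometimes report something else, mostly with a low value. They report only what shows in the picture. A call takes as long as a camera call. They do not tell look-alikes from the thing itself.
- recognise(picture, thing): "at" ([column, row] in pixels, amid what is visible of it).
- place_of(picture, thing): "at" ([column, row] in pixels: a listed point, or the origin of a listed thing).
The state is a dict: "clock": time; "joints": joint angles; "joint_vel": joint speeds; "joint_efforts": joint torques, N m; "position": TCP position; "ee_rot": TCP orientation; "contact_force": force on the tool from outside, world axes, zero at the start; "wrist_torque": the same for the moment, N m; "gripper_width": finger opening in mm; "grasp_force": force on a finger pad.
Only numpy, scipy, OpenCV 4.12 (cv2) and the standard library are available. Lean on these libraries where they do the work, as an engineer would, in place of code of your own. Each camera call takes 0.05 s, during which the arm holds its last target. There are 200 camera calls.

TASK

The rack holds a tight row of cassettes with a little free room at each end. File the blue-finned cassette from the mat directly to the right (as the robot sees it) of the yellow-finned one: slide the neighbours apart along the rack (it fits only once the row is closed up against both end plates), then lower the blue cassette upright into the gap until it stands fully home on the rack floor, with all the others still standing. They hold bonded glass parts: feel for the end plates instead of ramming them, do not drop the blue cassette or bear hard on its neighbours, do not lift or tip the others, and leave everything else where it is.

Things in the scene. Friction and masses are not known exactly. Their poses are not given: they have to be found in the camera images.
- blue_mid (a point): black lidded cassette 90 long (its x), 34 thick (its y), body 70 high, with a blue grip fin standing on its top: fin 8 thick (y), 52 long (x), 30 high, so 100 high overall; about 0.3 kg, smooth plastic. The point is the centre, 50 above its underside and 20 below the foot of the fin; z up, x along the fin. Stands on the mat (2 thick) and is to be filed. The lowest 3 of its foot taper in by 1 all round. Either way round is right.
- yellow_mid (a point): black lidded cassette 90 long (its x), 34 thick (its y), body 70 high, with a yellow grip fin standing on its top: fin 8 thick (y), 52 long (x), 30 high, so 100 high overall; about 0.3 kg, smooth plastic. The point is the centre, 50 above its underside and 20 below the foot of the fin; z up, x along the fin. Stands in the rack row, anywhere but at its right end; the blue one goes directly on its -y side (the robot's right).
- green_mid (a point): Cassette in the rack row, same as the yellow one but with a green fin; its place in the row varies.
- red_mid (a point): Cassette in the rack row, same as the yellow one but with a red fin; its place in the row varies.
- violet_mid (a point): Cassette in the rack row, same as the yellow one but with a violet fin; its place in the row varies.
- white_mid (a point): Cassette in the rack row, same as the yellow one but with a white fin; always the rightmost at the start. The five start square to the rack and tight together (pitch 34.2), the row's middle within 2 of the rack point along y, 5 to 31 free at each end. Sliding one takes 0.6 to 2.2 N.
- rack_floor (a point): Rack base screwed to the bench, y along the row (robot's left); point over its middle, level with the tray floor, 10 above the bench. In it a tray, channel 94 wide (x), lips 18 high, with two 60 high end plates, inner faces 207 apart: six cassettes and 3 to spare. The stiff tray (90 N) was left anywhere within 11 of centre along y, NOT measured: feel for the end plates.
- parts_box: Bystander: closed black parts box, 104 x 74 x 40; origin at the centre of its underside. Leave it alone.
- chip_tray: Bystander: small black square tray with clear cover, 54 x 54 x 12; origin at the centre of its underside. Leave it alone.
- dish: Bystander: shallow glass dish, 80 across, 16 high; origin at the centre of its underside. Leave it alone.
- wash_bottle: Bystander: white wash bottle with red spout, 60 across, 175 high; origin at the centre of its underside. Leave it alone.
- air_bulb: Bystander: dark red rubber air blower bulb with nozzle, 60 across, 110 high; origin at the centre of its underside. Leave it alone.
- tweezers: Bystander: steel tweezers lying flat, 125 long, 4 thick; origin at the centre of its underside. Leave it alone.
Not all that is in view belongs to the job. Leave any orange look-alike of the part that bears blue_mid alone. What is shaped like the part that bears yellow_mid but pink is not meant.

How it is judged (in metres and radians):
On the way:
1. a gap is opened on the right of the yellow-finned cassette, nearly a cassette wide or more ((y of green_mid in the frame of yellow_mid above 0.02 m or y of green_mid in the frame of yellow_mid below -0.064 m) and (y of red_mid in the frame of yellow_mid above 0.02 m or y of red_mid in the frame of yellow_mid below -0.064 m) and (y of violet_mid in the frame of yellow_mid above 0.02 m or y of violet_mid in the frame of yellow_mid below -0.064 m) and (y of white_mid in the frame of yellow_mid above 0.02 m or y of white_mid in the frame of yellow_mid below -0.064 m)), for 0.2 s.
At the end, for the whole second after the job is handed in: All six cassettes stand at rest on the rack floor between the end plates (within 3 mm of full depth, upright within 3 degrees, square to the rack within 4.5 degrees), the blue one directly to the right of the yellow one (y of blue_mid in the frame of yellow_mid between -0.039 and -0.033 m and z of yellow_mid in the frame of rack_floor between 0.047 and 0.0525 m and angle between each of yellow_mid, green_mid, red_mid, violet_mid, white_mid, blue_mid's own z axis and vertical below 0.06 rad and angle between the x axis of each of yellow_mid, green_mid, red_mid, violet_mid, white_mid, blue_mid and the x axis of rack_floor, either way round below 0.08 rad and x of yellow_mid in the frame of rack_floor between -0.005 and 0.005 m and y of yellow_mid in the frame of rack_floor between -0.1 and 0.1 m and linear speed of each of yellow, green, red, violet, white, blue below 0.02 m/s and z of green_mid in the frame of rack_floor between 0.047 and 0.0525 m and x of green_mid in the frame of rack_floor between -0.005 and 0.005 m and y of green_mid in the frame of rack_floor between -0.1 and 0.1 m and z of red_mid in the frame of rack_floor between 0.047 and 0.0525 m and x of red_mid in the frame of rack_floor between -0.005 and 0.005 m and y of red_mid in the frame of rack_floor between -0.1 and 0.1 m and z of violet_mid in the frame of rack_floor between 0.047 and 0.0525 m and x of violet_mid in the frame of rack_floor between -0.005 and 0.005 m and y of violet_mid in the frame of rack_floor between -0.1 and 0.1 m and z of white_mid in the frame of rack_floor between 0.047 and 0.0525 m and x of white_mid in the frame of rack_floor between -0.005 and 0.005 m and y of white_mid in the frame of rack_floor between -0.1 and 0.1 m and z of blue_mid in the frame of rack_floor between 0.047 and 0.0525 m and x of blue_mid in the frame of rack_floor between -0.005 and 0.005 m and y of blue_mid in the frame of rack_floor between -0.1 and 0.1 m); the robot touches nothing.
It fails at once if a cassette is pressed against the rack (an end plate or the floor) with more than 25 N, or dropped on it as hard (contact force between rack and yellow above 25 N or contact force between rack and green above 25 N or contact force between rack and red above 25 N or contact force between rack and violet above 25 N or contact force between rack and white above 25 N or contact force between rack and blue above 25 N).
It fails at once if the blue cassette bears on another with more than 20 N (contact force between blue and yellow above 20 N or contact force between blue and green above 20 N or contact force between blue and red above 20 N or contact force between blue and violet above 20 N or contact force between blue and white above 20 N).
It fails at once if another cassette is lifted more than 15 mm or tipped more than 12 degrees (z of any of yellow_mid, green_mid, red_mid, violet_mid, white_mid in the frame of rack_floor above 0.065 m or angle between any of yellow_mid, green_mid, red_mid, violet_mid, white_mid's own z axis and vertical above 0.21 rad).
It fails at once if a bystander is moved more than 20 mm (distance of any of parts_box, chip_tray, dish, wash_bottle, air_bulb, tweezers from where it was at the start of the episode above 0.02 m).
It also fails if it takes over 67 s, if anything falls off the work surface, if the arm or the gripper's body presses on something with over 40 N, if the wrist force passes 120 N, or if a joint passes its speed limit or range.

## Working session

There is one attempt and no reset: what is moved stays moved. The work goes in short steps, Python scripts to look and compute and a tool call to move; the robot and the scene stay as the last step left them, time stands still between calls to the robot, and variables do not carry over. Pictures are saved under pics/ and viewed, at most 10 in all, crops included, and the job is handed in when it is done.

Besides the shell and the picture viewer there is one more tool, called after "Request:" in YAML: its name, and indented under it one key for each argument. carry_out: Moves the arm, as the interface text tells. Its arguments: {"type":"object","properties":{"slide":{"type":"array"},"roll":{"type":"array"},"claw":{"type":"array"}},"required":["slide","roll","claw"]}

```bash
mkdir -p pics
cat > h.py <<'E'
import numpy as np, cv2
from bench import *
from scipy.spatial.transform import Rotation as R
def T_of(pic, st=None):
    if 'world_from_camera' in pic: return np.array(pic['world_from_camera'])
    T=np.eye(4); T[:3,:3]=R.from_quat(st['ee_rot']).as_matrix(); T[:3,3]=st['position']
    return T@np.array(pic['T_tool_cam'])
def pts(pic, st=None):
    K=np.array(pic['mtx']); z=pic['z_map']; v,u=np.mgrid[:z.shape[0],:z.shape[1]]
    P=np.stack([(u-K[0,2])/K[0,0]*z,-(v-K[1,2])/K[1,1]*z,-z],-1)
    T=T_of(pic,st); return P@T[:3,:3].T+T[:3,3]
def at_z(pic,px,zw,st=None):
    K=np.array(pic['mtx']);T=T_of(pic,st)
    d=T[:3,:3]@np.array([(px[0]-K[0,2])/K[0,0],-(px[1]-K[1,2])/K[1,1],-1]); o=T[:3,3]
    return o+d*(zw-o[2])/d[2]
def save(pic,n): cv2.imwrite('pics/'+n+'.png',pic['img'][:,:,::-1])
E
python3 - <<'E'
from h import *
s=read_state(); print({k:np.round(v,3) for k,v in s.items()}, grip_point_offset)
p=get_image('top'); save(p,'top1'); print(p['mtx'],np.round(p['world_from_camera'],2),[k for k in p])
P=pts(p)
for n in ['blue_mid','yellow_mid','green_mid','red_mid','violet_mid','white_mid','rack_floor']:
    zw={'blue_mid':52,'rack_floor':10}.get(n,60)
    for r in place_of(p,n)[:3]: print(n,np.round(r['at'],1),round(r['conf'],2),np.round(at_z(p,r['at'],zw),1))
for n in ['parts_box','chip_tray','dish','wash_bottle','air_bulb','tweezers']:
    for r in place_of(p,n)[:1]: print(n,np.round(r['at'],1),round(r['conf'],2),np.round(at_z(p,r['at'],0),1))
p=get_image('scene'); save(p,'scene1')
E
```

```text
{'clock': np.float64(0.0), 'joints': array([ 1.516e+00,  3.860e-01,  7.000e-03, -1.000e-03, -1.194e+00,
       -2.590e-01]), 'joint_vel': array([-0.001, -0.002,  0.001, -0.002, -0.001,  0.001]), 'joint_efforts': array([ 0.0000e+00, -3.9229e+01,  1.8840e+01,  4.1860e+00, -5.0000e-03,
        0.0000e+00]), 'position': array([192.821, 594.298, 403.589]), 'ee_rot': array([ 0.988, -0.156, -0.   ,  0.001]), 'contact_force': array([ 0.416, -0.298,  0.451]), 'wrist_torque': array([-0.004, -0.037, -0.014]), 'grasp_force': np.float64(0.0), 'gripper_width': np.float64(85.496)} 154.70000000000002
[[384.50616896   0.         320.48026994]
 [  0.         384.50616896 197.91943691]
 [  0.           0.           1.        ]] [[ 0.0000e+00  1.0000e+00 -9.0000e-02  4.9080e+02]
 [-1.0000e+00  1.0000e-02  3.0000e-02  1.4614e+02]
 [ 3.0000e-02  9.0000e-02  1.0000e+00  9.7193e+02]
 [ 0.0000e+00  0.0000e+00  0.0000e+00  1.0000e+00]] ['img', 'z_map', 'mtx', 'world_from_camera', 'shot']
blue_mid [226.9 288.3] 0.94 [361.3 333.7  52. ]
blue_mid [254.  238.2] 0.81 [477.9 273.1  52. ]
yellow_mid [382.7 270.8] 0.86 [402.8 -31.   60. ]
yellow_mid [373.3 208.5] 0.7 [549.6 -10.   60. ]
green_mid [418.4 209.7] 0.58 [ 547.5 -118.6   60. ]
red_mid [385.3 213.2] 0.68 [538.6 -38.7  60. ]
red_mid [256.8 238.4] 0.43 [477.5 265.5  60. ]
violet_mid [402.7 209.1] 0.92 [548.7 -80.7  60. ]
white_mid [430.8 209.1] 0.57 [ 549.1 -148.6   60. ]
rack_floor [256.7 239.5] 0.23 [474.1 272.2  10. ]
parts_box [327.2 122.3] 0.72 [776.2  97.9   0. ]
chip_tray [280.7 133.1] 0.75 [746.1 217.4   0. ]
dish [239.5 130.1] 0.95 [752.5 322.8   0. ]
wash_bottle [184.2 176.8] 0.57 [630.5 458.6   0. ]
air_bulb [436.4 121.7] 0.84 [ 781.8 -187.8    0. ]
tweezers [288.2 299.4] 0.6 [326.9 193.1   0. ]
```

View pics/top1.png

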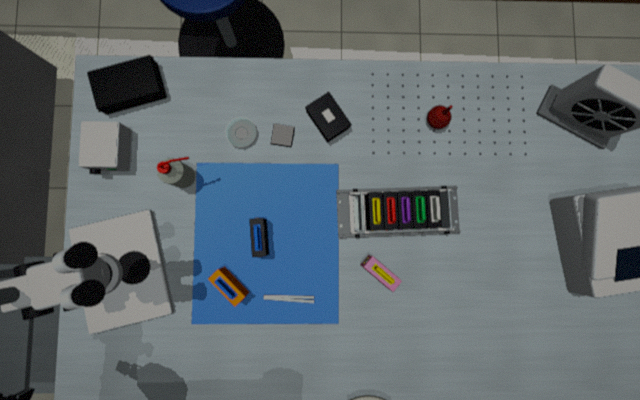

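View pics/scene1.png

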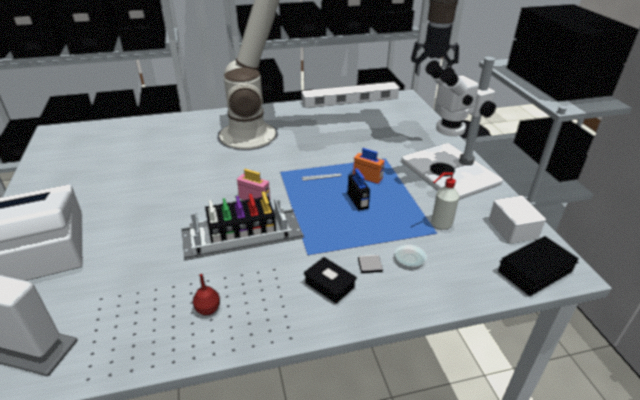

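The top view shows the row from left to right as yellow (376,211), red (391,211), violet (406,210), green (420,209) and white (435,209). The blue cassette is the black one at (259,237). The orange look-alike (228,286) and the pink one (380,272) stand apart from the row. In the scene view all five rack cassettes are upright.

Run:
```python
from h import *
p=get_image('top'); P=pts(p)
def fin(name,u0,u1,v0,v1,zlo,zhi):
    Q=P[v0:v1,u0:u1].reshape(-1,3); Q=Q[(Q[:,2]>zlo)&(Q[:,2]<zhi)]
    if len(Q)<5: print(name,len(Q)); return
    c=cv2.minAreaRect(Q[:,:2].astype(np.float32)); print(name,len(Q),np.round(Q.mean(0),1),np.round(c,1).tolist() if 0 else c)
fin('blue',240,280,210,265,90,115)
for n,u in zip(['yel','red','vio','gre','whi'],[376,391,406,420,435]): fin(n,u-7,u+8,185,235,98,120)
fin('row body',355,450,185,235,72,90)
w=get_image('wrist'); print(np.round(w['T_tool_cam'],3),w['mtx'][0][0])
```

```text
blue 94 [481.2 262.2  99.6] ((481.1881408691406, 262.8067932128906), (49.99919509887695, 8.24051284790039), 5.147262096405029)
yel 93 [543.9 -12.  107.9] ((544.549072265625, -12.457134246826172), (51.968971252441406, 8.417461395263672), 2.39150071144104)
red 101 [545.4 -45.9 107.4] ((545.9269409179688, -46.56422805786133), (50.401309967041016, 8.205897331237793), 2.795077085494995)
vio 104 [547.6 -80.  107.1] ((548.2728881835938, -80.50598907470703), (50.358734130859375, 7.592422008514404), 2.764096260070801)
gre 108 [ 549.  -113.8  107.4] ((548.862548828125, -114.65106964111328), (50.9560432434082, 8.299696922302246), 3.0142924785614014)
whi 105 [ 550.6 -148.1  107.1] ((551.0767211914062, -148.96119689941406), (50.603721618652344, 8.444786071777344), 1.0896447896957397)
row body 2133 [546.5 -77.4  79.2] ((547.6104736328125, -80.9909439086914), (90.05294036865234, 170.98129272460938), 2.454763174057007)
[[-1.0000e-03  9.5700e-01  2.9000e-01  7.3752e+01]
 [ 1.0000e+00  0.0000e+00  1.0000e-03 -3.8000e-01]
 [ 0.0000e+00  2.9000e-01 -9.5700e-01  3.1286e+01]
 [ 0.0000e+00  0.0000e+00  0.0000e+00  1.0000e+00]] 315.94973532243995
```

```bash
cat >> h.py <<'E'
def go(x,y,z,yaw):
    s=read_state(); M=R.from_quat(s['ee_rot']).as_matrix()
    d=M.T@(np.array([x,y,z])-s['position']); y0=np.degrees(np.arctan2(M[1,0],M[0,0]))
    print('slide mm',np.round(d,1),'roll',round(-(yaw-y0),2),'tool z',np.round(M[:,2],4),'yaw0',round(y0,2))
E
python3 -c "
from h import *
go(544.5,-12.5,380,2.6)"
```

```text
slide mm [521.8 468.8  24.7] roll -20.58 tool z [-0.  0. -1.] yaw0 -17.98
```

Request:
carry_out:
  slide:
    - [0.522,0.469,0.025]
    - [0.522,0.469,0.025]
    - [0.522,0.469,0.025]
    - [0.522,0.469,0.025]
    - [0.522,0.469,0.025]
    - [0.522,0.469,0.025]
    - [0.522,0.469,0.025]
    - [0.522,0.469,0.025]
  roll: [-20.6,-20.6,-20.6,-20.6,-20.6,-20.6,-20.6,-20.6]
  claw: [0.05,0.05,0.05,0.05,0.05,0.05,0.05,0.05]

```text
clock: 1.85
position: [444.0, 160.3, 387.4]
ee_rot: [1.0, 0.023, 0.001, -0.0]
contact_force: [-0.1, 0.7, 0.2]
gripper_width: 50.0
grasp_force: 0.0
```

```bash
python3 -c "
from h import *
s=read_state();print(s['clock'],s['position'],s['gripper_width'])
go(544.5,-12.5,380,2.6)"
```

```text
1.85 [443.97121275 160.25756975 387.41141799] 50.0435369204444
slide mm [ 92.4 177.2   7.4] roll 0.06 tool z [ 1.3e-03  8.0e-04 -1.0e+00] yaw0 2.66
```

Request:
carry_out:
  slide:
    - [0.0925,0.177,0.0074]
    - [0.0925,0.177,0.0074]
    - [0.0925,0.177,0.0074]
    - [0.0925,0.177,0.0074]
    - [0.0925,0.177,0.0074]
  roll: [0,0,0,0,0]
  claw: [0.03,0.024,0.024,0.024,0.024]

```text
clock: 2.48
position: [544.0, -11.1, 379.2]
ee_rot: [1.0, 0.022, -0.0, -0.0]
contact_force: [-0.2, -0.5, 0.2]
gripper_width: 24.3
grasp_force: 0.0
```

```bash
cat >> h.py <<'E'
def fins(w,st,zlo=95,zhi=125):
    """blobs of wrist depth points in the fin-top height band: rect in world"""
    P=pts(w,st); m=((P[...,2]>zlo)&(P[...,2]<zhi)&(w['z_map']>0)).astype(np.uint8)
    n,L,S,C=cv2.connectedComponentsWithStats(m)
    for i in range(1,n):
        if S[i,4]<60: continue
        Q=P[L==i]; c=cv2.minAreaRect(Q[:,:2].astype(np.float32)); col=w['img'][L==i].mean(0).astype(int)
        print('px',np.round(C[i]),'n',S[i,4],'z',round(float(np.median(Q[:,2])),1),'c',np.round(c[0],1),'size',np.round(c[1],1),'ang',round(c[2],1),'rgb',col)
E
python3 -c "
from h import *
s=read_state();w=get_image('wrist');save(w,'w1')
print(s['position'],s['gripper_width'])
fins(w,s)
fins(w,s,50,82)
go(544.5,-12.5,380,2.6)"
```

```text
[543.95850941 -11.14021767 379.19553024] 24.263532115285646
px [322. 196.] n 633 z 109.1 c [545.  -12.3] size [52.2  7.3] ang 2.4 rgb [186 157  63]
px [364. 196.] n 761 z 108.9 c [546.6 -46.1] size [51.7  8.3] ang 2.2 rgb [142  35  33]
px [406. 196.] n 889 z 108.5 c [548.  -80.1] size [51.5  8.4] ang 2.5 rgb [ 89  46 120]
px [448. 196.] n 1019 z 108.4 c [ 549.5 -113.9] size [51.6  8.5] ang 2.0 rgb [ 47 120  66]
px [491. 196.] n 1147 z 108.0 c [ 550.7 -148.1] size [51.9  8.6] ang 2.5 rgb [162 164 161]
px [  7. 258.] n 545 z 99.5 c [481.  262.7] size [47.6  9.4] ang 4.8 rgb [ 28  60 126]
px [328. 338.] n 367 z 99.0 c [401.4 -25.2] size [44.4  8.1] ang 50.2 rgb [187 164  64]
px [393. 180.] n 14191 z 79.4 c [549.1 -80.3] size [ 92.  170.4] ang 2.0 rgb [52 48 46]
px [286. 183.] n 630 z 68.4 c [543.3  26.4] size [91.8 16. ] ang 2.4 rgb [141 148 153]
px [512. 182.] n 1592 z 62.2 c [ 552.1 -195.6] size [92.2 17.4] ang 2.5 rgb [100 106 109]
px [ 40. 230.] n 4342 z 70.8 c [484.  263.1] size [92.  35.2] ang 4.8 rgb [18 25 39]
px [324. 309.] n 1997 z 69.2 c [399.6 -26.9] size [91.7 34.5] ang 50.2 rgb [154 104 101]
px [ 18. 339.] n 1822 z 66.4 c [358.3 321.8] size [64.3 36.1] ang 43.4 rgb [123  73  43]
slide mm [ 0.8  2.3 -0.6] roll 0.01 tool z [-3.e-04  2.e-04 -1.e+00] yaw0 2.61
```

View pics/w1.png

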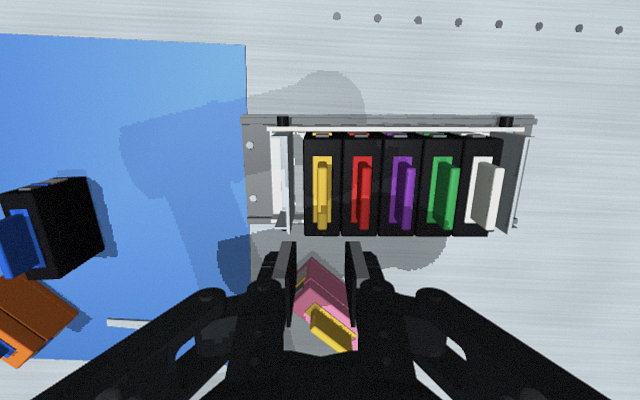

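```bash
python3 -c "
from h import *
for i in range(3): get_image('top') if i else 0; print(read_state()['position'])
go(545.0,-12.3,260,2.45)"
```

```text
[543.5937575  -10.27632377 379.4081921 ]
[543.41843047  -9.74990501 379.59750403]
[543.35550987  -9.40759552 379.75715437]
slide mm [  1.5   3.  119.8] roll 0.27 tool z [ 2.e-04  2.e-04 -1.e+00] yaw0 2.72
```

Request:
carry_out:
  slide:
    - [0.0015,0.003,0.05]
    - [0.0015,0.003,0.09]
    - [0.0015,0.003,0.09]
    - [0.0015,0.003,0.09]
    - [0.0015,0.003,0.09]
  roll: [0.3,0.3,0.3,0.3,0.3]
  claw: [0.018,0.018,0.018,0.018,0.018]

```text
clock: 3.25
position: [546.1, -12.9, 291.7]
ee_rot: [1.0, 0.021, 0.002, -0.0]
contact_force: [-0.2, 0.3, -1.0]
gripper_width: 18.0
grasp_force: 0.0
```

```bash
python3 -c "
from h import *
s=read_state();w=get_image('wrist');save(w,'w2')
print(s['position'],s['gripper_width'])
fins(w,s)
fins(w,s,50,70)
go(545,-12.3,260,2.45)"
```

```text
[546.07820206 -12.8954873  291.70087782] 17.99290506491166
px [320. 246.] n 1429 z 109.0 c [545.4 -11.9] size [51.9  8. ] ang 2.3 rgb [182 156  62]
px [383. 240.] n 1526 z 108.8 c [547.8 -46. ] size [49.7  8.4] ang 2.3 rgb [135  32  30]
px [444. 245.] n 2156 z 108.4 c [548.2 -79.9] size [51.5  8.7] ang 1.9 rgb [ 89  45 120]
px [507. 246.] n 2620 z 107.6 c [ 548.9 -113.8] size [52.7  8.8] ang 2.5 rgb [ 51 129  71]
px [569. 246.] n 3080 z 106.6 c [ 550.7 -148. ] size [52.3  9.8] ang 2.9 rgb [167 170 166]
px [298. 251.] n 75 z 122.7 c [548.9  -2.7] size [20.8  5.8] ang 20.2 rgb [46 48 50]
px [343. 251.] n 78 z 122.9 c [549.7 -21.6] size [ 6.  20.4] ang 74.1 rgb [39 40 42]
px [425. 153.] n 1673 z 62.1 c [592.1 -78. ] size [  5.5 168.8] ang 2.3 rgb [74 71 68]
px [270. 197.] n 936 z 66.3 c [553.   26.5] size [72.4 16.2] ang 3.0 rgb [131 138 141]
px [594. 190.] n 1851 z 63.9 c [ 551.9 -196.1] size [92.7 17.9] ang 2.9 rgb [126 131 135]
px [260. 275.] n 82 z 56.5 c [499.   29.4] size [2.8 6.5] ang 4.1 rgb [103 108 112]
px [308. 349.] n 239 z 55.1 c [433.5  -8.2] size [27.1 11.4] ang 77.2 rgb [107  65  80]
slide mm [-1.  -0.8 31.5] roll -0.09 tool z [ 3.8e-03  8.0e-04 -1.0e+00] yaw0 2.36
```

View pics/w2.png

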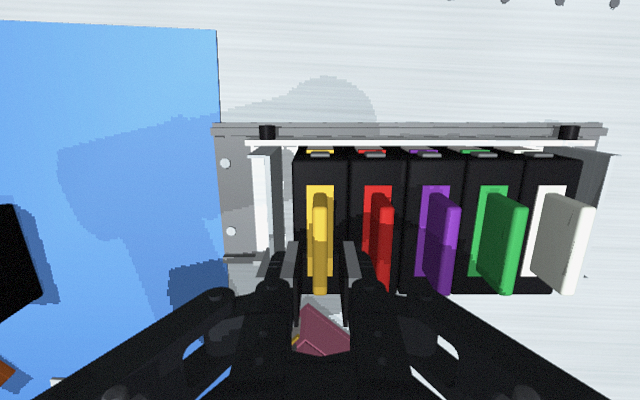

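The fingers straddle the yellow fin evenly: tips at columns 298 and 343, fin at 320. They clear the red fin at 383. The left end plate shows at about column 270.

Request:
carry_out:
  slide:
    - [-0.001,0,0.016]
    - [-0.001,0,0.031]
    - [-0.001,0,0.031]
    - [-0.001,0,0.031]
    - [-0.001,0,0.031]
    - [-0.001,0,0.031]
  roll: [0,0,0,0,0,0]
  claw: [0.018,0.018,0.018,0.0,0.0,0.0]

```text
clock: 4.05
position: [544.5, -13.4, 258.7]
ee_rot: [1.0, 0.02, 0.0, -0.0]
contact_force: [1.0, 1.6, -0.8]
gripper_width: 7.2
grasp_force: 60.6
```

```bash
python3 -c "
from h import *
s=read_state()
print(s['position'],s['gripper_width'],s['grasp_force'],s['contact_force'],s['wrist_torque'])
go(545,-12.3,260,2.45)"
```

```text
[544.51738055 -13.38547747 258.67892113] 7.179802340649346 60.627654790878296 [ 0.98702253  1.63950175 -0.77647454] [ 0.24751567  0.07774157 -0.00459974]
slide mm [ 0.5 -1.1 -1.3] roll -0.13 tool z [ 4.e-04  2.e-04 -1.e+00] yaw0 2.32
```

Request:
carry_out:
  slide:
    - [0,-0.002,0]
    - [0,-0.004,0]
    - [0,-0.006,0]
    - [0,-0.008,0]
    - [0,-0.009,0]
    - [0,-0.0095,0]
    - [0,-0.0095,0]
  roll: [0,0,0,0,0,0,0]
  claw: [0,0,0,0,0,0,0]

```text
clock: 4.92
position: [544.2, -3.9, 258.6]
ee_rot: [1.0, 0.02, 0.0, -0.0]
contact_force: [-0.2, -0.1, 0.9]
gripper_width: 7.0
grasp_force: 60.9
```

```bash
python3 -c "
from h import *
s=read_state();w=get_image('wrist');save(w,'w3')
print(s['position'],s['contact_force'],s['wrist_torque'])
fins(w,s)
fins(w,s,50,69)"
```

```text
[544.16377896  -3.94041013 258.64340541] [-0.23114455 -0.05702083  0.91591611] [-0.10140157  0.06532749  0.00168519]
px [321. 273.] n 4321 z 109.4 c [545.6  -1.1] size [31.2 49.5] ang 68.6 rgb [113 101  59]
px [419. 253.] n 1965 z 108.5 c [555.  -46.1] size [35.7  8.5] ang 3.2 rgb [138  33  31]
px [494. 271.] n 3767 z 107.8 c [548.1 -80.3] size [52.1  9.1] ang 2.3 rgb [ 93  47 125]
px [571. 272.] n 4653 z 106.6 c [ 549.2 -114.1] size [52.6 10. ] ang 3.2 rgb [ 52 129  71]
px [629. 287.] n 1911 z 99.9 c [ 549.3 -144.7] size [50.8  3.7] ang 3.0 rgb [121 125 120]
px [320. 158.] n 468 z 59.9 c [590.   -1.6] size [ 3.2 32.8] ang 2.3 rgb [88 85 62]
px [464. 173.] n 2644 z 59.9 c [583.1 -79.9] size [ 65.7 153.8] ang 31.5 rgb [57 55 56]
px [276. 197.] n 724 z 59.8 c [559.1  26.7] size [59.9 16.1] ang 3.3 rgb [111 117 119]
```

View pics/w3.png

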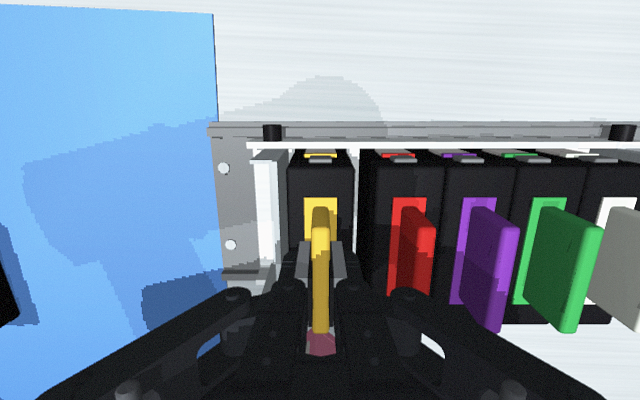

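Yellow has moved about 10 mm left and stands upright. Its left face (column 290) is close to the plate (about 280).

Request:
carry_out:
  slide:
    - [0,-0.001,0]
    - [0,-0.002,0]
    - [0,-0.0025,0]
    - [0,-0.003,0]
    - [0,-0.0035,0]
  roll: [0,0,0,0,0]
  claw: [0,0,0,0,0]

```text
clock: 5.6
position: [544.0, -0.5, 258.6]
ee_rot: [1.0, 0.02, 0.0, 0.0]
contact_force: [0.1, -0.5, 1.4]
gripper_width: 7.2
grasp_force: 61.1
```

Request:
carry_out:
  slide:
    - [0,-0.0005,0]
    - [0,-0.0005,0]
  roll: [0,0]
  claw: [0,0]

```text
clock: 5.85
position: [544.0, 0.1, 258.6]
ee_rot: [1.0, 0.02, 0.0, -0.0]
contact_force: [0.3, -1.3, 1.9]
gripper_width: 6.8
grasp_force: 61.1
```

Request:
carry_out:
  slide:
    - [0,-0.0005,0]
    - [0,-0.0005,0]
  roll: [0,0]
  claw: [0,0]

```text
clock: 6.1
position: [544.0, 0.5, 258.6]
ee_rot: [1.0, 0.02, 0.0, -0.0]
contact_force: [0.4, -1.2, 3.0]
gripper_width: 6.5
grasp_force: 61.1
```

Request:
carry_out:
  slide:
    - [0,-0.0005,0]
    - [0,-0.0005,0]
  roll: [0,0]
  claw: [0,0]

```text
clock: 6.35
position: [544.0, 1.0, 258.6]
ee_rot: [1.0, 0.02, 0.0, 0.0]
contact_force: [-0.8, -0.8, 2.8]
gripper_width: 6.8
grasp_force: 61.2
```

Request:
carry_out:
  slide:
    - [0,-0.0005,0]
    - [0,-0.0005,0]
  roll: [0,0]
  claw: [0,0]

```text
clock: 6.6
position: [544.0, 1.3, 258.6]
ee_rot: [1.0, 0.02, 0.0, 0.0]
contact_force: [0.7, -4.0, 2.5]
gripper_width: 6.8
grasp_force: 61.3
```

Request:
carry_out:
  slide:
    - [0,-0.0005,0]
    - [0,-0.0005,0]
  roll: [0,0]
  claw: [0,0]

```text
clock: 6.85
position: [544.0, 1.4, 258.6]
ee_rot: [1.0, 0.02, 0.0, 0.001]
contact_force: [0.1, -5.6, 2.9]
gripper_width: 7.0
grasp_force: 61.2
```

Request:
carry_out:
  slide:
    - [0,0.0009,0]
    - [0,0.0009,0]
    - [0,0.0009,0]
    - [0,0.0009,0]
    - [0,0.0009,-0.017]
    - [0,0.0009,-0.035]
    - [0,0.0009,-0.035]
  roll: [0,0,0,0,0,0,0]
  claw: [0,0.018,0.018,0.018,0.018,0.018,0.018]

```text
clock: 7.72
position: [544.3, 1.4, 294.6]
ee_rot: [1.0, 0.02, 0.002, -0.0]
contact_force: [0.6, 0.6, 0.1]
gripper_width: 18.3
grasp_force: 0.0
```

Request:
carry_out:
  slide:
    - [0.001,0.025,0]
    - [0.001,0.046,0]
    - [0.001,0.046,0]
    - [0.001,0.046,0]
    - [0.001,0.046,0]
  roll: [0,0,0,0,0]
  claw: [0.018,0.018,0.018,0.018,0.018]

```text
clock: 8.35
position: [546.7, -44.2, 293.3]
ee_rot: [1.0, 0.021, -0.0, -0.0]
contact_force: [-0.6, 0.6, -0.5]
gripper_width: 18.2
grasp_force: 0.0
```

```bash
python3 -c "
from h import *
s=read_state();w=get_image('wrist');save(w,'w4')
print(s['position'],s['gripper_width'])
fins(w,s)
go(547,-46.2,259,2.4)"
```

```text
[546.73089758 -44.20629603 293.26207676] 18.21721407058221
px [238. 242.] n 1873 z 108.7 c [545.    1.5] size [52.   8.7] ang 2.2 rgb [184 163  66]
px [326. 242.] n 1401 z 109.1 c [546.7 -46.8] size [52.   7.7] ang 2.3 rgb [161  40  37]
px [388. 240.] n 1718 z 108.8 c [548.1 -80.6] size [51.9  8.6] ang 2.0 rgb [ 87  44 116]
px [449. 242.] n 2185 z 108.4 c [ 549.5 -114.2] size [52.2  8.7] ang 2.1 rgb [ 50 126  70]
px [511. 242.] n 2643 z 107.7 c [ 550.8 -148.3] size [52.3  9.6] ang 2.5 rgb [178 181 178]
slide mm [ 0.2  2.  34.3] roll -0.03 tool z [-3.e-04  0.e+00 -1.e+00] yaw0 2.37
```

View pics/w4.png

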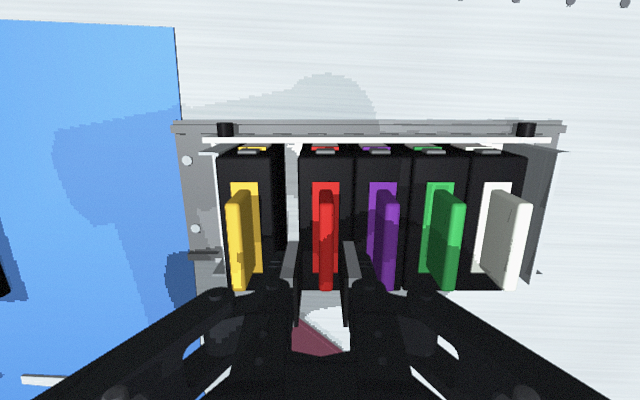

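Yellow stands against the left plate. Red (column 326) lies about 2.4 mm to the right of the finger middle (320), so I correct for that on the way down.

Request:
carry_out:
  slide:
    - [0,0.0024,0]
    - [0,0.0024,0.012]
    - [0,0.0024,0.034]
    - [0,0.0024,0.034]
    - [0,0.0024,0.034]
    - [0,0.0024,0.034]
    - [0,0.0024,0.034]
  roll: [0,0,0,0,0,0,0]
  claw: [0.018,0.018,0.018,0.018,0,0,0]

```text
clock: 9.28
position: [546.7, -47.2, 259.5]
ee_rot: [1.0, 0.02, -0.0, -0.0]
contact_force: [-0.5, -0.1, -4.0]
gripper_width: 7.3
grasp_force: 60.9
```

Request:
carry_out:
  slide:
    - [0,0.002,0]
    - [0,0.004,0]
    - [0,0.006,0]
    - [0,0.008,0]
    - [0,0.01,0]
    - [0,0.012,0]
    - [0,0.013,0]
    - [0,0.014,0]
  roll: [0,0,0,0,0,0,0,0]
  claw: [0,0,0,0,0,0,0,0]

```text
clock: 10.28
position: [547.4, -61.3, 259.5]
ee_rot: [1.0, 0.02, 0.0, 0.0]
contact_force: [0.0, 4.1, -2.1]
gripper_width: 7.0
grasp_force: 61.1
```

Request:
carry_out:
  slide:
    - [0,0.001,0]
    - [0,0.002,0]
    - [0,0.003,0]
    - [0,0.004,0]
    - [0,0.0045,0]
    - [0,0.005,0]
  roll: [0,0,0,0,0,0]
  claw: [0,0,0,0,0,0]

```text
clock: 11.02
position: [547.6, -66.2, 259.5]
ee_rot: [1.0, 0.02, 0.0, 0.0]
contact_force: [0.9, 3.4, -2.9]
gripper_width: 6.8
grasp_force: 61.1
```

Request:
carry_out:
  slide:
    - [0,0.0005,0]
    - [0,0.001,0]
  roll: [0,0]
  claw: [0,0]

```text
clock: 11.28
position: [547.7, -67.2, 259.5]
ee_rot: [1.0, 0.02, 0.0, -0.0]
contact_force: [-0.8, 3.7, -2.0]
gripper_width: 6.8
grasp_force: 61.1
```

Request:
carry_out:
  slide:
    - [0,0.0005,0]
    - [0,0.0005,0]
  roll: [0,0]
  claw: [0,0]

```text
clock: 11.52
position: [547.7, -67.7, 259.5]
ee_rot: [1.0, 0.02, 0.0, 0.0]
contact_force: [0.1, 2.5, -3.4]
gripper_width: 6.9
grasp_force: 61.1
```

Request:
carry_out:
  slide:
    - [0,0.0005,0]
    - [0,0.001,0]
  roll: [0,0]
  claw: [0,0]

```text
clock: 11.78
position: [547.7, -68.7, 259.5]
ee_rot: [1.0, 0.02, -0.0, -0.0]
contact_force: [-0.1, 2.3, -2.1]
gripper_width: 7.1
grasp_force: 61.1
```

Request:
carry_out:
  slide:
    - [0,0.0005,0]
    - [0,0.0005,0]
  roll: [0,0]
  claw: [0,0]

```text
clock: 12.02
position: [547.7, -69.2, 259.5]
ee_rot: [1.0, 0.02, -0.0, 0.0]
contact_force: [-0.1, 2.9, -2.2]
gripper_width: 6.6
grasp_force: 61.1
```

Request:
carry_out:
  slide:
    - [0,0.0005,0]
    - [0,0.0005,0]
  roll: [0,0]
  claw: [0,0]

```text
clock: 12.28
position: [547.7, -69.7, 259.5]
ee_rot: [1.0, 0.02, -0.0, 0.0]
contact_force: [0.3, 2.6, -2.9]
gripper_width: 6.9
grasp_force: 61.1
```

Request:
carry_out:
  slide:
    - [0,0.0005,0]
    - [0,0.0005,0]
  roll: [0,0]
  claw: [0,0]

```text
clock: 12.52
position: [547.7, -70.0, 259.5]
ee_rot: [1.0, 0.02, -0.0, -0.0]
contact_force: [-1.1, 5.1, -2.4]
gripper_width: 6.7
grasp_force: 61.2
```

Request:
carry_out:
  slide:
    - [0,0.0005,0]
    - [0,0.0005,0]
  roll: [0,0]
  claw: [0,0]

```text
clock: 12.78
position: [547.7, -70.1, 259.5]
ee_rot: [1.0, 0.02, 0.0, -0.0]
contact_force: [-1.6, 7.7, -1.5]
gripper_width: 7.0
grasp_force: 61.1
```

Request:
carry_out:
  slide:
    - [0,-0.0009,0]
    - [0,-0.0009,0]
    - [0,-0.0009,0]
    - [0,-0.0009,0]
    - [0,-0.0009,-0.015]
    - [0,-0.0009,-0.05]
    - [0,-0.0009,-0.06]
    - [0,-0.0009,-0.06]
  roll: [0,0,0,0,0,0,0,0]
  claw: [0,0.018,0.018,0.018,0.018,0.018,0.018,0.018]

```text
clock: 13.78
position: [547.7, -69.8, 320.6]
ee_rot: [1.0, 0.02, 0.001, -0.0]
contact_force: [-0.3, 0.0, -0.2]
gripper_width: 18.0
grasp_force: 0.0
```

```bash
python3 -c "
from h import *
s=read_state();w=get_image('wrist')
print(s['position'])
fins(w,s)
go(481.0,262.6,300,4.9)"
```

```text
[547.73482966 -69.81416326 320.6302846 ]
px [481. 224.] n 1817 z 108.0 c [ 551.9 -170.6] size [51.8  8.8] ang 2.3 rgb [172 175 171]
px [209. 225.] n 1564 z 108.5 c [544.6   1.3] size [52.1  8.4] ang 2.1 rgb [169 147  58]
px [320. 225.] n 1063 z 109.0 c [548.  -68.9] size [51.7  7.7] ang 2.4 rgb [153  37  35]
px [374. 222.] n 1212 z 108.9 c [ 549.3 -103. ] size [51.5  8.3] ang 2.4 rgb [ 83  42 112]
px [427. 224.] n 1543 z 108.6 c [ 550.3 -136.6] size [52.2  8.5] ang 2.1 rgb [ 47 118  65]
slide mm [ -53.  -334.8   19.7] roll -2.59 tool z [ 1.e-04  4.e-04 -1.e+00] yaw0 2.31
```

Request:
carry_out:
  slide:
    - [-0.053,-0.335,0.0]
    - [-0.053,-0.335,0.0]
    - [-0.053,-0.335,0.0]
    - [-0.053,-0.335,0.0]
    - [-0.053,-0.335,0.0]
    - [-0.053,-0.335,0.02]
    - [-0.053,-0.335,0.02]
    - [-0.053,-0.335,0.02]
  roll: [0,-2.6,-2.6,-2.6,-2.6,-2.6,-2.6,-2.6]
  claw: [0.03,0.03,0.03,0.03,0.03,0.03,0.03,0.03]

```text
clock: 14.82
position: [481.2, 262.2, 298.9]
ee_rot: [0.999, 0.043, -0.001, 0.001]
contact_force: [0.5, -0.4, -0.2]
gripper_width: 30.2
grasp_force: 0.0
```

Request:
carry_out:
  slide:
    - [0,0,0]
    - [0,0,0]
    - [0,0,0]
  roll: [0,0,0]
  claw: [0.03,0.03,0.03]

```text
clock: 15.2
position: [481.5, 262.2, 299.9]
ee_rot: [0.999, 0.042, 0.0, -0.0]
contact_force: [0.2, -0.9, -0.7]
gripper_width: 30.0
grasp_force: 0.0
```

```bash
python3 -c "
from h import *
s=read_state();w=get_image('wrist');save(w,'w5')
print(s['position'],s['gripper_width'])
fins(w,s,90,120)
fins(w,s,50,78)
go(481.0,262.6,252,4.9)"
```

```text
[481.4560584  262.2317361  299.87339091] 30.044362509458082
px [318. 231.] n 1215 z 101.1 c [482.7 264.2] size [51.9  8. ] ang 4.9 rgb [ 38  79 163]
px [209. 381.] n 305 z 98.9 c [365.5 329.7] size [13.5  9.1] ang 56.8 rgb [ 29  62 131]
px [319. 205.] n 5285 z 71.4 c [483.7 264.2] size [91.8 33.5] ang 5.1 rgb [34 43 63]
px [632. 314.] n 524 z 56.7 c [408.1   5.9] size [43.8 17.9] ang 20.9 rgb [104  67  81]
slide mm [-0.4 -0.3 47.8] roll -0.02 tool z [ 4.e-04  4.e-04 -1.e+00] yaw0 4.88
```

View pics/w5.png

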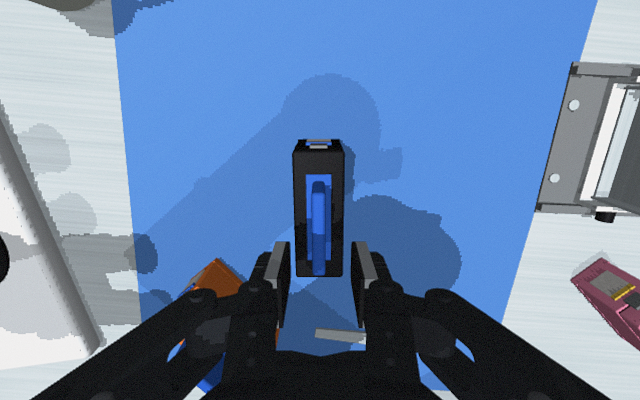

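The fingers straddle the blue fin (column 318, finger middle about 320). The orange look-alike lies clear to the lower left.

Request:
carry_out:
  slide:
    - [0.0014,-0.0018,0.02]
    - [0.0014,-0.0018,0.04]
    - [0.0014,-0.0018,0.0485]
    - [0.0014,-0.0018,0.0485]
    - [0.0014,-0.0018,0.0485]
    - [0.0014,-0.0018,0.0485]
    - [0.0014,-0.0018,0.0485]
    - [0.0014,-0.0018,0.0485]
  roll: [0,0,0,0,0,0,0,0]
  claw: [0.03,0.03,0.03,0.03,0.0,0,0,0]

```text
clock: 16.25
position: [482.7, 264.9, 251.8]
ee_rot: [0.999, 0.043, 0.001, -0.0]
contact_force: [-0.7, -1.2, 3.9]
gripper_width: 7.0
grasp_force: 63.4
```

```bash
python3 -c "
from h import *
s=read_state();print(s['position'],s['gripper_width'],s['contact_force'])
go(s['position'][0],s['position'][1],385,2.35)"
```

```text
[482.70129818 264.8882228  251.81110707] 6.992116503734481 [-0.74272823 -1.16114295  3.88285344]
slide mm [ 2.000e-01 -1.000e-01 -1.332e+02] roll 2.58 tool z [ 1.2e-03  9.0e-04 -1.0e+00] yaw0 4.93
```

Request:
carry_out:
  slide:
    - [0,0,-0.02]
    - [0,0,-0.06]
    - [0,0,-0.1]
    - [0,0,-0.133]
    - [0,0,-0.133]
  roll: [0,0,0,2.6,2.6]
  claw: [0,0,0,0,0]

```text
clock: 16.88
position: [482.6, 264.9, 385.7]
ee_rot: [1.0, 0.02, 0.002, -0.002]
contact_force: [-0.1, -0.2, -4.6]
gripper_width: 7.0
grasp_force: 62.5
```

```bash
python3 -c "
from h import *
s=read_state();print(s['position'],s['gripper_width'],s['contact_force'])
go(546.2,-34.3,385,2.35)"
```

```text
[482.55194826 264.85206545 385.6686424 ] 6.954846705529089 [-0.12804271 -0.16645998 -4.56299447]
slide mm [ 5.140e+01  3.015e+02 -2.000e-01] roll -0.02 tool z [ 0.003   0.0035 -1.    ] yaw0 2.33
```

Request:
carry_out:
  slide:
    - [0.009,0.05,0]
    - [0.018,0.105,0]
    - [0.027,0.16,0]
    - [0.037,0.215,0]
    - [0.046,0.27,0]
    - [0.0514,0.3015,0]
    - [0.0514,0.3015,0]
    - [0.0514,0.3015,0]
  roll: [0,0,0,0,0,0,0,0]
  claw: [0,0,0,0,0,0,0,0]

```text
clock: 17.88
position: [545.6, -34.2, 382.0]
ee_rot: [1.0, 0.02, -0.002, -0.0]
contact_force: [0.1, -0.4, -3.8]
gripper_width: 6.6
grasp_force: 62.1
```

Request:
carry_out:
  slide:
    - [0,0,0]
    - [0,0,0]
    - [0,0,0]
  roll: [0,0,0]
  claw: [0,0,0]

```text
clock: 18.25
position: [546.0, -33.8, 384.1]
ee_rot: [1.0, 0.021, 0.0, -0.0]
contact_force: [-0.5, 0.7, -3.8]
gripper_width: 6.5
grasp_force: 62.1
```

```bash
python3 -c "
from h import *
s=read_state();print(s['position'],s['gripper_width'],s['contact_force'])
w=get_image('wrist');save(w,'w6');fins(w,s,98,120)
fins(w,s,190,230)
go(546.2,-34.3,360,2.35)"
```

```text
[545.97691799 -33.82291467 384.07413626] 6.500873931701285 [-0.54966347  0.66895886 -3.8150923 ]
px [278. 196.] n 696 z 108.9 c [544.6   1.5] size [51.9  8.2] ang 2.5 rgb [191 167  67]
px [364. 196.] n 699 z 108.9 c [548.3 -69. ] size [50.7  8.2] ang 2.4 rgb [134  33  31]
px [405. 196.] n 791 z 108.8 c [ 549.3 -102.9] size [51.5  8.4] ang 2.3 rgb [ 93  48 124]
px [446. 196.] n 883 z 108.7 c [ 550.2 -136.5] size [52.1  8.4] ang 2.2 rgb [ 50 127  70]
px [488. 196.] n 992 z 108.3 c [ 551.9 -170.6] size [51.6  9.1] ang 2.3 rgb [170 173 169]
px [317. 346.] n 172 z 99.2 c [392.4 -35.8] size [30.5  7.4] ang 50.4 rgb [216 192  76]
px [320. 207.] n 5881 z 203.7 c [569.1 -32.6] size [46.4 34.1] ang 1.7 rgb [34 41 58]
slide mm [ 0.2  0.3 24.1] roll 0.02 tool z [ 1.e-04  1.e-04 -1.e+00] yaw0 2.37
```

View pics/w6.png

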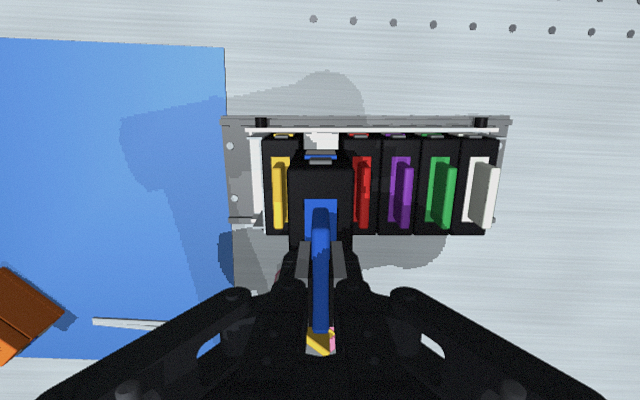

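Blue hangs upright above the gap, its body at columns 289–352, with yellow on its left and red on its right. The gap shows white behind it.

Request:
carry_out:
  slide:
    - [0.0002,0.0006,0.02]
    - [0.0002,0.0006,0.04]
    - [0.0002,0.0006,0.048]
    - [0.0002,0.0006,0.048]
    - [0.0002,0.0006,0.048]
    - [0.0002,0.0006,0.048]
  roll: [0,0,0,0,0,0]
  claw: [0,0,0,0,0,0]

```text
clock: 19.05
position: [546.5, -35.0, 336.8]
ee_rot: [1.0, 0.02, 0.001, -0.0]
contact_force: [-0.1, 1.1, -3.1]
gripper_width: 6.5
grasp_force: 62.1
```

```bash
python3 -c "
from h import *
s=read_state();print(s['position'],s['contact_force'],s['wrist_torque'])
w=get_image('wrist');fins(w,s,98,120)
go(546.2,-34.4,260,2.4)"
```

```text
[546.48702748 -35.00289202 336.84977928] [-0.10798885  1.09155855 -3.09995779] [ 0.06322615  0.01256362 -0.00076421]
px [320. 152.] n 222 z 111.4 c [591.6 -32.6] size [ 2.3 32.5] ang 2.3 rgb [59 59 58]
px [267. 217.] n 1049 z 108.9 c [544.8   1.5] size [51.8  8.3] ang 2.2 rgb [194 171  69]
px [371. 216.] n 1041 z 108.9 c [547.9 -68.9] size [51.9  8.3] ang 2.3 rgb [146  36  34]
px [421. 217.] n 1201 z 108.7 c [ 549.  -102.8] size [52.1  8.7] ang 1.8 rgb [ 96  50 129]
px [471. 216.] n 1377 z 108.5 c [ 550.2 -136.6] size [52.3  9. ] ang 2.3 rgb [ 54 135  74]
px [521. 216.] n 1570 z 108.1 c [ 551.6 -170.5] size [52.1  9.4] ang 2.4 rgb [177 180 176]
slide mm [-0.3 -0.6 76.7] roll -0.08 tool z [ 1.3e-03  2.0e-04 -1.0e+00] yaw0 2.32
```

Request:
carry_out:
  slide:
    - [-0.0002,-0.0006,0.0]
    - [-0.0002,-0.0006,0.003]
    - [-0.0002,-0.0006,0.006]
    - [-0.0002,-0.0006,0.009]
    - [-0.0002,-0.0006,0.012]
    - [-0.0002,-0.0006,0.015]
  roll: [0,0,0,0,0,0]
  claw: [0,0,0,0,0,0]

```text
clock: 19.85
position: [546.1, -34.5, 320.7]
ee_rot: [1.0, 0.02, -0.0, 0.0]
contact_force: [0.6, -0.1, -3.5]
gripper_width: 6.8
grasp_force: 62.1
```

Request:
carry_out:
  slide:
    - [0,0,0.004]
    - [0,0,0.008]
    - [0,0,0.01]
  roll: [0,0,0]
  claw: [0,0,0]

```text
clock: 20.23
position: [546.0, -34.5, 310.6]
ee_rot: [1.0, 0.02, -0.0, 0.0]
contact_force: [0.4, -0.3, -3.5]
gripper_width: 6.7
grasp_force: 62.1
```

Request:
carry_out:
  slide:
    - [0,0,0.005]
    - [0,0,0.01]
    - [0,0,0.015]
    - [0,0,0.02]
    - [0,0,0.025]
    - [0,0,0.027]
  roll: [0,0,0,0,0,0]
  claw: [0,0,0,0,0,0]

```text
clock: 20.98
position: [546.0, -34.5, 283.6]
ee_rot: [1.0, 0.02, -0.0, 0.0]
contact_force: [-0.2, 0.9, -4.3]
gripper_width: 6.5
grasp_force: 62.1
```

Request:
carry_out:
  slide:
    - [0,0,0.002]
    - [0,0,0.004]
    - [0,0,0.006]
  roll: [0,0,0]
  claw: [0,0,0]

```text
clock: 21.35
position: [546.1, -34.5, 278.0]
ee_rot: [1.0, 0.02, 0.0, -0.0]
contact_force: [0.6, -0.2, -3.5]
gripper_width: 6.6
grasp_force: 62.1
```

Request:
carry_out:
  slide:
    - [0,0,0.001]
    - [0,0,0.002]
    - [0,0,0.003]
    - [0,0,0.004]
  roll: [0,0,0,0]
  claw: [0,0,0,0]

```text
clock: 21.85
position: [546.1, -34.5, 274.0]
ee_rot: [1.0, 0.02, 0.0, -0.0]
contact_force: [0.0, 0.1, -3.5]
gripper_width: 6.9
grasp_force: 62.1
```

Request:
carry_out:
  slide:
    - [0,0,0.002]
    - [0,0,0.004]
    - [0,0,0.006]
    - [0,0,0.008]
  roll: [0,0,0,0]
  claw: [0,0,0,0]

```text
clock: 22.35
position: [546.1, -34.5, 265.8]
ee_rot: [1.0, 0.02, -0.0, 0.0]
contact_force: [-0.7, 0.8, -4.2]
gripper_width: 6.9
grasp_force: 62.1
```

Request:
carry_out:
  slide:
    - [0,0,0.001]
    - [0,0,0.002]
    - [0,0,0.003]
    - [0,0,0.004]
    - [0,0,0.0045]
  roll: [0,0,0,0,0]
  claw: [0,0,0,0,0]

```text
clock: 22.98
position: [546.0, -34.5, 261.4]
ee_rot: [1.0, 0.02, -0.0, -0.0]
contact_force: [0.8, -0.2, -4.2]
gripper_width: 7.0
grasp_force: 62.1
```

Request:
carry_out:
  slide:
    - [0,0,0.0005]
    - [0,0,0.001]
  roll: [0,0]
  claw: [0,0]

```text
clock: 23.22
position: [546.1, -34.5, 260.5]
ee_rot: [1.0, 0.02, 0.0, 0.0]
contact_force: [-0.2, 0.8, -3.5]
gripper_width: 6.6
grasp_force: 62.1
```

Request:
carry_out:
  slide:
    - [0,0,0.0005]
    - [0,0,0.0005]
  roll: [0,0]
  claw: [0,0]

```text
clock: 23.48
position: [546.1, -34.5, 260.0]
ee_rot: [1.0, 0.02, 0.0, 0.0]
contact_force: [0.0, 0.4, -4.1]
gripper_width: 6.8
grasp_force: 62.2
```

Request:
carry_out:
  slide:
    - [0,0,0.0005]
    - [0,0,0.0005]
  roll: [0,0]
  claw: [0,0]

```text
clock: 23.72
position: [546.2, -34.5, 259.9]
ee_rot: [1.0, 0.02, 0.0, 0.0]
contact_force: [-0.7, -0.1, -0.8]
gripper_width: 6.8
grasp_force: 62.6
```

Blue is on the floor at 259.9, where I predicted contact, and the weight has come off the wrist. I now release and retreat.

Request:
carry_out:
  slide:
    - [0,0,0]
    - [0,0,0]
    - [0,0,0]
    - [0,0,-0.005]
    - [0,0,-0.02]
    - [0,0,-0.06]
    - [0,0,-0.1]
    - [0,0,-0.1]
  roll: [0,0,0,0,0,0,0,0]
  claw: [0.018,0.018,0.018,0.018,0.018,0.018,0.018,0.018]

```text
clock: 24.72
position: [546.9, -34.4, 364.6]
ee_rot: [1.0, 0.021, 0.005, -0.0]
contact_force: [-0.7, -0.5, -0.4]
gripper_width: 18.1
grasp_force: 0.0
```

Request:
carry_out:
  slide:
    - [0,0,0]
    - [0,0,0]
  roll: [0,0]
  claw: [0.018,0.018]

```text
clock: 24.98
position: [545.7, -34.5, 358.7]
ee_rot: [1.0, 0.02, -0.001, 0.0]
contact_force: [-0.8, -0.4, 0.5]
gripper_width: 17.8
grasp_force: 0.0
```

```bash
python3 -c "
from h import *
s=read_state();print(s['position'],s['contact_force'])
w=get_image('wrist');save(w,'w7');fins(w,s,98,120)"
```

```text
[545.72124208 -34.51916141 358.67993724] [-0.80119194 -0.42487529  0.47373601]
px [272. 205.] n 863 z 108.9 c [544.5   1.5] size [52.2  8.4] ang 2.4 rgb [196 172  70]
px [320. 205.] n 762 z 109.1 c [545.8 -33.8] size [51.6  7.5] ang 2.3 rgb [ 42  84 172]
px [367. 204.] n 858 z 108.9 c [548.1 -69. ] size [51.1  8.2] ang 2.4 rgb [147  37  34]
px [413. 204.] n 981 z 108.8 c [ 549.1 -103. ] size [52.   8.6] ang 2.3 rgb [ 96  50 129]
px [459. 204.] n 1110 z 108.5 c [ 550.7 -136.5] size [51.3  8.6] ang 1.8 rgb [ 53 132  73]
px [504. 204.] n 1254 z 108.3 c [ 551.9 -170.5] size [51.4  9.1] ang 1.9 rgb [176 178 175]
```

View pics/w7.png

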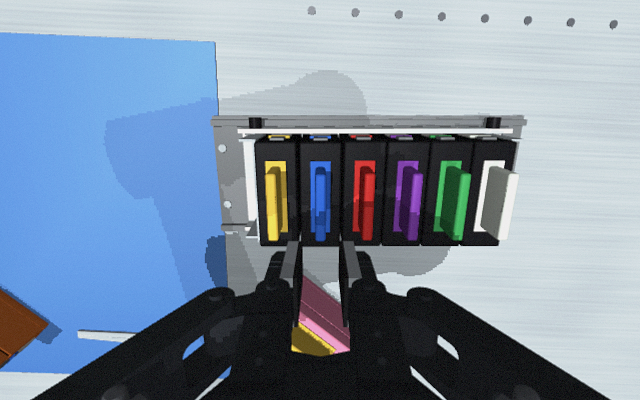

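All six cassettes stand level and square. The blue fin (column 320) lies 35.3 mm to the right of yellow (272), and the gripper is clear.

```bash
python3 -c "
from bench import *
print(job_done())"
```

```text
the job is handed in; nothing more can be done
None
```

The blue cassette stands on the rack floor directly to the right of the yellow one, all six look upright and square in the last picture, and the job is handed in (at about 25 s; no verdict was returned).

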